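# Hold the cheese press down while its clamp screw is tightened

## Task

Draw the locking pin of the cheese press out of its bore and lay it in the open notch beside the bore, right across both ears, and let go of it. Then push the plunger down by its knob onto the mould until its spring is about half squeezed, a steady 12 N or so and at no time more than 20 N, and finish while still holding it down there, so that I can tighten the wing screw. Leave the mould where it stands, do not drop the pin, and do not disturb the other things on the worktop.

Things in the scene. Friction and masses are not known exactly. Their poses are not given: they have to be found in the camera images.
- press: The cheese press, fixed: wooden base 150 x 210 mm (top 30 mm up), steel columns 86 mm left and right, wooden crossbar 46 mm deep, 206 mm wide, underside 163 and top 181 mm up; a small wing screw on the bar's front reaches x = -41 mm, 172 mm up. Origin: centre of its underside on the worktop; x to its back, y to its left seen from the front, z up. Its front roughly faces the robot.
- bore (a point): Middle of the 10 mm bore, 201 mm above the worktop. Two upright steel ears stand on the crossbar, plates 6 mm thick at press x = -20 and +20 mm, from y = -15 to +54 mm, top edge 218 mm up. The bore runs along press x at y = 0 through front ear, plunger rod and back ear.
- notch (a point): Midway between the two notches, 36 mm to the left (press +y) of the bore, 199 mm up: the pin's axis passes here when it rests in them. One notch in each ear, 12 mm wide, 23 mm deep, open upwards.
- pin: The locking pin, 45 g: steel shank 8 mm thick, flat black grip. Origin on its axis, x axis towards its tip (x = +40 mm); collar 15 mm wide at x = -30 to -26 mm (stops at the front ear); grip 32 long (x), 10 thick (y), 22 mm tall (z), centred at x = -60 mm. Starts fully in the bore, grip at the front; drawn out to the front (press -x), free after 64 mm. It lies the same way in the notch.
- knob_top (a point): Centre of the flat top of the wooden mushroom knob on the plunger rod, 284 mm above the worktop when raised. The knob is 41 mm in diameter and 26 mm tall and moves only up and down with the rod.
- press_rod (a joint): Travel of the plunger rod, m: 0 raised (at the start, locked by the pin), growing as it is pushed down, at most 0.042. The disc meets the mould at 0.014; from there each mm squeezes the spring 1 mm, 1 N per mm, plus 1 N weight of the disc: 0.025 means 12 N on the mould. A stiff bush: the push needed is about the force on the mould plus 1 N; left alone the rod rises until less than 8 N remain.
- mould: The cheese mould, a slotted steel drum 90 mm in diameter with a wooden follower on top, 58 mm tall in all, loose in the drip tray of the press, under the disc; origin at the centre of its underside, 33 mm above the worktop.
- timer: bystander: beige kitchen timer, 57 x 66 x 71 mm, origin at the centre of its underside
- salt: bystander: upright carton, 50 x 74 x 132 mm, origin under its centre
- lemon: bystander: lemon, 71 x 53 x 51 mm, behind the press, origin under its centre
- glass: bystander: drinking glass, 81 mm wide, 93 mm tall, origin under its centre
- spoon: bystander: steel teaspoon, 130 x 26 x 11 mm, lying to the right, origin under its centre
- garlic: bystander: garlic bulb, 53 mm, behind the press, origin under its centre
- pepper: bystander: spice jar, 40 mm wide, 101 mm tall, behind the press, origin under its centre
- press_foot: Foot of the plunger: steel pressing disc, 60 mm in diameter, under a short coil spring (24 mm of squeeze in all) that slips into a steel cup on the rod. Its position is only up and down; the disc's underside is point disc.
- disc (a point): Centre of the disc's underside, 105 mm above the worktop when raised, 91 mm when it meets the mould.

How it is judged:
By the outcome, as a careful person would: the job done as asked, in the order asked, and still so for the second after the job is handed in, while the arm keeps its last pose, push and grip.
It also fails if it takes over 38 s, if anything falls off the work surface, if the arm or the gripper's body presses on something with over 40 N, if the wrist force passes 120 N, or if a joint passes its speed limit or range.

## Robot

A 6-joint arm with a two-finger parallel gripper is mounted at the origin on a cart in front of the work surface, level with it; the furniture and walls round the work are solid. World frame = base frame: x ahead of the robot, y to its left, z up, the work surface at z = 0. Lengths are in m, angles in degrees, forces in N, time in s.
With the tool pointing down it reaches from about 0.375 to 0.9 m from the base axis. Payload 3.1 kg.
Tool frame: the origin (TCP) lies midway between the tips of the shut fingers; the grasp point (between the pads) lies 19 mm behind it; z points along the fingers, y is the line along which they close (so a half turn about z gives the same grasp; the last joint's range is limited). The gripper opens to 87 mm and grips with 3 to 60 N. Pads are 19 mm wide; open, the fingers measure 117 mm over their backs; the gripper's body (75 mm by 190 mm) begins 51 mm behind the grasp point.
Start: joints at [-76.289, 30.224, 82.088, -0, 67.689, -10.227], TCP at [0.254, -0.571, 0.223] pointing down, gripper open.
Joint ranges: [-176.69, 176.69], [-43.24, 126.21], [12.49, 139.97], [-82, 262], [0, 151.66], [-163.58, 163.58]. Speed limits (degrees/s): [159.86, 159.86, 180, 180, 180, 180].

## Interface

Orientations are given as a 3x3 rotation matrix whose columns are the frame's x, y, z axes.
In Python, from rig import bot gives the robot as it stands.
- The arm moves only by the tool steer_hand, called after "Call:" as name(argument=value, ...), one argument or row to a line, values as JSON. Schema: {"type":"object","properties":{"moves":{"type":"array","items":{"type":"object","properties":{"sx":{"type":"number"},"sy":{"type":"number"},"sz":{"type":"number"},"ax":{"type":"number"},"ay":{"type":"number"},"az":{"type":"number"},"jaw":{"type":"number"}},"additionalProperties":false,"required":["jaw"]},"minItems":1,"maxItems":20},"only":{"type":"string"},"quiet":{"type":"boolean"},"lines":{"type":"string"}},"required":["moves"],"additionalProperties":false}. moves is a list of rows, 1 to 20 of them, each an object with the fields sx, sy, sz (the shift in a scale on which 1.0 is 0.8 m), ax, ay, az (a rotation vector in fractions of the full range, 1 being 360 degrees), jaw (the opening from 0.0 (shut) to 1.0 (fully open)); a field left out counts as zero (the opening has to be given); each row is the pose to reach, as a shift and turn from the pose commanded when the call began, along the tool's axes at that moment; what a row does not reach only later rows make up. A row lasts 1/10 s, in which the tool goes at most 0.05 m and 8.59 degrees, less where a joint would pass 70% of its speed; a pose out of reach is approached as far as the arm can. The fingers move at their own pace and stop on an object; the grip force is fixed at half the most. Time passes only in rows, so rows that do not move let the fingers close. The tool returns the time, the measured TCP pose, the force, the opening and the grip force at its end. only (a regular expression) keeps the lines of the reply that match it, lines (a string "A,B") keeps lines A to B, and quiet returns only ok. Shift and turn numbers lie between -1 and 1, and a call with a number outside is refused. Input that does not fit is refused with a message, and nothing moves.
- bot.read_state(): the state, without advancing time (a new reading comes with each control period).
- bot.capture(name): name is "side" or "top"; returns a dict with "color" (420x560x3 uint8, red, green, blue), "K" (3x3 intrinsics, pixels), "D" ([k1, k2, p1, p2, k3] as OpenCV has them; the pictures are not rectified), "view" (4x4, takes a point from world to camera coordinates). Camera axes: x right, y up, looking along -z (the intrinsics and any distortion apply to the point x, -y, -z); pixel columns grow to the right and rows downward; lengths in m; the calibration is good to about 2 mm. A picture is of the moment at which its call begins. There is no depth.
- bot.hand_in(): hands the job in; it is judged then, once.
The state is a dict: "time_s": time; "joint_positions": joint angles; "qvel": joint speeds; "tau": joint torques, N m; "position": TCP position; "tcp_rot": TCP orientation; "force": force on the tool from outside, world axes, zero at the start; "moment": the same for the moment, N m; "opening": opening from 0.0 (shut) to 1.0 (fully open); "grasp_force": force on a finger pad.
Only numpy, scipy, OpenCV 4.12 (cv2) and the standard library are available. Lean on these libraries where they do the work, as an engineer would, in place of code of your own. Each camera call takes 0.05 s, during which the arm holds its last target. There are 200 camera calls.

## Working session

There is one attempt and no reset: what is moved stays moved. The work goes in short steps, Python scripts to look and compute and a tool call to move; the robot and the scene stay as the last step left them, time stands still between calls to the robot, and variables do not carry over. Pictures are saved under pics/ and viewed, at most 10 in all, crops included, and the job is handed in when it is done.

```bash
ls; mkdir -p pics; python3 - <<'E'
from rig import bot
import cv2,pickle
d={}
for n in("side","top"):
    c=bot.capture(n);d[n]=c
    cv2.imwrite(f"pics/{n}0.png",c["color"][:,:,::-1])
    print(n,c["K"].tolist(),c["D"],c["view"].round(3).tolist())
pickle.dump(d,open("c0.pkl","wb"))
s=bot.read_state();print(s["time_s"],s["position"],s["tcp_rot"],s["force"],s["opening"])
E
```

```text
pics
rig.py
side [[439.23148455543674, 0.0, 282.463339141809], [0.0, 439.23148455543674, 210.7422742878227], [0.0, 0.0, 1.0]] [-0.02243729  0.          0.          0.          0.        ] [[-0.985, -0.171, -0.013, 0.625], [0.05, -0.356, 0.933, -0.196], [-0.164, 0.919, 0.359, -0.948], [0.0, 0.0, 0.0, 1.0]]
top [[394.63862807203384, 0.0, 282.1862398893774], [0.0, 394.63862807203384, 213.41791838092996], [0.0, 0.0, 1.0]] [-0.03568123  0.          0.          0.          0.        ] [[0.124, -0.992, 0.002, -0.037], [0.946, 0.119, 0.3, -0.639], [-0.298, -0.035, 0.954, -0.906], [0.0, 0.0, 0.0, 1.0]]
0.1 [ 0.25346183 -0.57057497  0.22166341] [[ 9.13979899e-01  4.05759195e-01 -4.69393836e-04]
 [ 4.05759328e-01 -9.13978018e-01  1.88413282e-03]
 [ 3.35488571e-04 -1.91252045e-03 -9.99998115e-01]] [ 0.09529459  0.25630337 -0.0645016 ] 0.9955717013598013
```

View pics/side0.png

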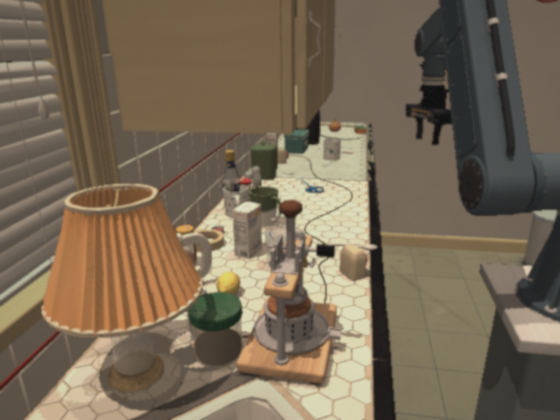

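View pics/top0.png

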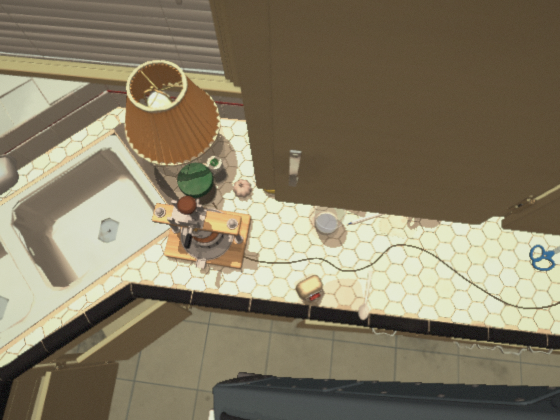

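The side view shows the press at (290,320): knob (291,208), grip (326,250), bar end (282,285). The top view has the knob at (187,204) and the black grip at (187,240). I'll zoom in on both.

```bash
python3 - <<'E'
import cv2,pickle,numpy as np
d=pickle.load(open("c0.pkl","rb"))
a=d["side"]["color"][190:390,225:425,::-1];b=d["top"]["color"][180:280,140:260,::-1]
cv2.imwrite("pics/z0.png",np.hstack([cv2.resize(a,(400,400),interpolation=2)[:,:320],cv2.resize(b,(480,400),interpolation=2)]))
E
```

```text
(no output)
```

View pics/z0.png

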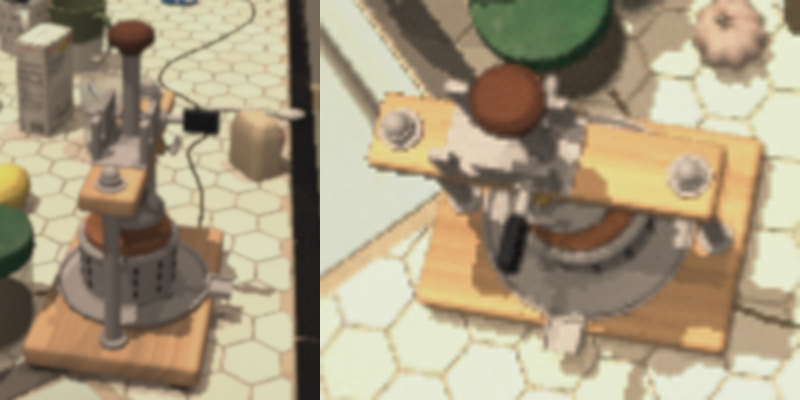

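Knob, grip, bar bolts (top view ≈(160,212.5), (232.5,224)) and base corners (≈(165,256), (241,267.5), (250.5,216)) are clear. Next I measure.

```bash
cat > h.py <<'E'
import cv2,numpy as np
def ray(c,uv):
    p=cv2.undistortPoints(np.array([[uv]],float),c["K"],np.array(c["D"],float))[0,0]
    V=c["view"];R=V[:3,:3];o=-R.T@V[:3,3];return o,R.T@np.array([p[0],-p[1],-1.])
def plane(c,uv,z):
    o,d=ray(c,uv);return o+d*(z-o[2])/d[2]
def tri(c1,u1,c2,u2):
    A=np.zeros((3,3));b=np.zeros(3);rs=[ray(c1,u1),ray(c2,u2)]
    for o,d in rs:
        d=d/np.linalg.norm(d);P=np.eye(3)-np.outer(d,d);A+=P;b+=P@o
    x=np.linalg.solve(A,b)
    return x,[np.linalg.norm(np.cross(x-o,d))/np.linalg.norm(d) for o,d in rs]
def blob(c,box,f):
    x0,y0,x1,y1=box;im=c["color"][y0:y1,x0:x1].astype(int)
    m=f(im).astype(np.uint8);n,l,s,ce=cv2.connectedComponentsWithStats(m)
    i=1+np.argmax(s[1:,4]);return ce[i]+[x0,y0],s[i]+[x0,y0,0,0,0],(l==i)
red=lambda i:(i[...,0]-i[...,2]>35)&(i[...,0]<150)&(i[...,1]<85)
dark=lambda i:(i.max(-1)<50)
def proj(c,P):
    V=c["view"];q=(V[:3,:3]@np.asarray(P,float).reshape(-1,3).T).T+V[:3,3]
    return cv2.projectPoints(q*[1,-1,-1],np.zeros(3),np.zeros(3),c["K"],np.array(c["D"],float))[0][:,0]
E
python3 - <<'E'
from h import *;import pickle
d=pickle.load(open("c0.pkl","rb"));S,T=d["side"],d["top"]
ks,ss,_=blob(S,(275,195,310,220),red);kt,st,_=blob(T,(172,192,205,218),red)
gs,s1,_=blob(S,(312,240,342,262),dark);gt,s2,m=blob(T,(180,228,200,252),dark)
print("knob",ks,ss,kt,st);print("grip",gs,s1,gt,s2)
print("knob tri",tri(S,ks,T,kt),"top plane.27",plane(T,kt,.271),"side",plane(S,ks,.271))
print("grip tri",tri(S,gs,T,gt),plane(T,gt,.201),plane(S,gs,.201))
a,b=plane(T,(160,212.5),.186),plane(T,(232.5,224),.186)
print("bolts",a,b,np.linalg.norm(a-b),(a+b)/2,"yaw",np.degrees(np.arctan2(-(a-b)[0],(a-b)[1])))
q=[plane(T,u,.03) for u in((164.75,255.75),(240.75,267.5),(250.5,215.75))]
print("base",q,np.linalg.norm(q[0]-q[1]),np.linalg.norm(q[2]-q[1]),(q[0]+q[2])/2)
for u,v in((q[0]-q[1],0),(q[2]-q[1],1)):print(np.degrees(np.arctan2(-u[0],u[1]) if v==0 else np.arctan2(u[1],u[0])))
E
```

```text
knob [289.47457627 206.01129944] [279 201  22  11 177] [186.26865672 204.48507463] [177 196  19  18 268]
grip [324.92253521 250.46478873] [317 245  16  11 142] [188.11538462 240.80769231] [185 235   7  13  52]
knob tri (array([0.57759532, 0.23650904, 0.27721179]), [np.float64(0.0006159447436027178), np.float64(0.0006159447436027188)]) top plane.27 [0.57885106 0.23826131 0.271     ] side [0.58091737 0.21957663 0.271     ]
grip tri (array([0.51731124, 0.2381627 , 0.20078412]), [np.float64(0.00045484271814156787), np.float64(0.0004548427181417488)]) [0.5168019  0.23809224 0.201     ] [0.51773865 0.23840724 0.201     ]
bolts [0.57796319 0.32018393 0.186     ] [0.57156751 0.14861001 0.186     ] 0.1716930819273579 [0.57476535 0.23439697 0.186     ] yaw -2.134802025479922
base [array([0.50472777, 0.3380457 , 0.03      ]), array([0.49916027, 0.1336437 , 0.03      ]), array([0.64244344, 0.1291691 , 0.03      ])] 0.20447780904828697 0.1433530211228008 [0.57358561 0.2336074  0.03      ]
-1.560237101572095
-1.7887127518908426
```

```bash
cat >> h.py <<'E'
C=np.array([.5770,.2360]);YAW=np.radians(-1.8)
def W(x,y,z):
    c,s=np.cos(YAW),np.sin(YAW);return np.array([C[0]+c*x-s*y,C[1]+s*x+c*y,z])
def rows(st,P,yaw=YAW):
    """shift in tool axes from measured pose to world P, tool down, x at yaw"""
    R=np.array(st["tcp_rot"]);c,s=np.cos(yaw),np.sin(yaw)
    G=np.array([[c,s,0],[s,-c,0],[0,0,-1.]])
    return (R.T@(P-st["position"])).round(4),np.degrees(cv2.Rodrigues(R.T@G)[0].ravel()).round(2)
E
python3 - <<'E'
from h import *;import pickle
from rig import bot
d=pickle.load(open("c0.pkl","rb"));S,T=d["side"],d["top"]
print("cab corner",tri(S,(293,130),T,(275,202)),tri(S,(278,130),T,(275,202)))
for z in(.45,.55,.65):print(z,plane(T,(275,202),z),plane(S,(293,130),z))
for uv in((190,165),(218,130)):print("lamp",[plane(T,uv,z).round(3) for z in(.15,.25,.35)])
print("timer",plane(T,(311,290),.07),"spoon",plane(T,(345,225),0))
s=bot.read_state()
for P in(W(-.066,0,.28),W(-.066,0,.182)):print(P,*rows(s,P))
V=proj(T,[W(-.02,0,.201),W(0,.036,.199),W(0,0,.284)]);print(V)
E
```

```text
cab corner (array([0.5885053 , 0.04939155, 0.36411216]), [np.float64(0.012223922874261458), np.float64(0.012223922874261396)]) (array([0.60471815, 0.05190723, 0.35975615]), [np.float64(0.026281239199005692), np.float64(0.026281239199005636)])
0.45 [0.54623279 0.04303176 0.45      ] [0.53454276 0.48175764 0.45      ]
0.55 [0.51200806 0.03705535 0.55      ] [0.45459158 1.00853677 0.55      ]
0.65 [0.47778333 0.03107894 0.65      ] [0.37464041 1.53531589 0.65      ]
lamp [array([0.72 , 0.285, 0.15 ]), array([0.678, 0.255, 0.25 ]), array([0.636, 0.224, 0.35 ])]
lamp [array([0.826, 0.233, 0.15 ]), array([0.772, 0.208, 0.25 ]), array([0.718, 0.183, 0.35 ])]
timer [ 0.45910105 -0.05223677  0.07      ] spoon [ 6.57327614e-01 -1.32099626e-01  2.22044605e-16]
[0.51103257 0.23807311 0.28      ] [ 0.5636 -0.6347 -0.0569] [-1.100e-01  1.000e-02  2.574e+01]
[0.51103257 0.23807311 0.182     ] [ 0.5635 -0.6345  0.0411] [-1.100e-01  1.000e-02  2.574e+01]
[[192.19603133 223.65716693]
 [178.95632202 213.20777675]
 [185.72594785 203.4322075 ]]
```

The rows are not in the units I measure in: shifts go in shares of 0.8 m and turns go in shares of 360 degrees. I convert before sending: -0.634 m / 0.8 = -0.7925, -0.057 m / 0.8 = -0.0713, 25.7 degrees / 360 = 0.0714.

Call:
steer_hand(
  moves=[
    {"sx": 0.125,"sy": -0.125,"sz": -0.0688,"az": 0.0139,"jaw": 0.5},
    {"sx": 0.7038,"sy": -0.7925,"sz": -0.0713,"ax": -0.0003,"az": 0.0714,"jaw": 0.5},
    {"sx": 0.7038,"sy": -0.7925,"sz": -0.0713,"ax": -0.0003,"az": 0.0714,"jaw": 0.5},
    {"sx": 0.7038,"sy": -0.7925,"sz": -0.0713,"ax": -0.0003,"az": 0.0714,"jaw": 0.5},
    {"sx": 0.7038,"sy": -0.7925,"sz": -0.0713,"ax": -0.0003,"az": 0.0714,"jaw": 0.5},
    {"sx": 0.7038,"sy": -0.7925,"sz": -0.0713,"ax": -0.0003,"az": 0.0714,"jaw": 0.5},
    {"sx": 0.7038,"sy": -0.7925,"sz": -0.0713,"ax": -0.0003,"az": 0.0714,"jaw": 0.5},
    {"sx": 0.7038,"sy": -0.7925,"sz": -0.0713,"ax": -0.0003,"az": 0.0714,"jaw": 0.5},
    {"sx": 0.7038,"sy": -0.7925,"sz": -0.0713,"ax": -0.0003,"az": 0.0714,"jaw": 0.5},
    {"sx": 0.7038,"sy": -0.7925,"sz": -0.0713,"ax": -0.0003,"az": 0.0714,"jaw": 0.5},
    {"sx": 0.7038,"sy": -0.7925,"sz": -0.0713,"ax": -0.0003,"az": 0.0714,"jaw": 0.5},
    {"sx": 0.7038,"sy": -0.7925,"sz": -0.0713,"ax": -0.0003,"az": 0.0714,"jaw": 0.5},
    {"sx": 0.7038,"sy": -0.7925,"sz": -0.0713,"ax": -0.0003,"az": 0.0714,"jaw": 0.5},
    {"sx": 0.7038,"sy": -0.7925,"sz": -0.0713,"ax": -0.0003,"az": 0.0714,"jaw": 0.5},
    {"sx": 0.7038,"sy": -0.7925,"sz": -0.0713,"ax": -0.0003,"az": 0.0714,"jaw": 0.5},
    {"sx": 0.7038,"sy": -0.7925,"sz": -0.0713,"ax": -0.0003,"az": 0.0714,"jaw": 0.5},
    {"sx": 0.7038,"sy": -0.7925,"sz": -0.0713,"ax": -0.0003,"az": 0.0714,"jaw": 0.5},
    {"sx": 0.7038,"sy": -0.7925,"sz": -0.0713,"ax": -0.0003,"az": 0.0714,"jaw": 0.5},
    {"sx": 0.7038,"sy": -0.7925,"sz": -0.0713,"ax": -0.0003,"az": 0.0714,"jaw": 0.5},
    {"sx": 0.7038,"sy": -0.7925,"sz": -0.0713,"ax": -0.0003,"az": 0.0714,"jaw": 0.5},
  ],
)

```text
time_s: 2.1
position: [0.51, 0.2357, 0.2789]
tcp_rot: [[1.0, -0.031, -0.002], [-0.031, -1.0, -0.003], [-0.002, 0.003, -1.0]]
force: [0.3, -0.6, 0.4]
opening: 0.502
grasp_force: 0.0
```

```bash
python3 - <<'E'
from h import *
from rig import bot
s=bot.read_state();print(s["time_s"],s["position"],s["joint_positions"],s["force"],rows(s,W(-.066,0,.182)))
E
```

```text
2.1 [0.51003826 0.2356961  0.27891585] [ 13.48229415  21.82602285  87.21964439  -0.14117465  71.0862149
 105.31150157] [ 0.30554729 -0.58650882  0.35664427] (array([ 0.0011, -0.0027,  0.0969]), array([0.16, 0.09, 0.02]))
```

To row units: 0.097 m / 0.8 = 0.1213, -0.0025 m / 0.8 = -0.0031.

Call:
steer_hand(
  moves=[
    {"sx": 0.0013,"sy": -0.0031,"sz": 0.05,"jaw": 0.5},
    {"sx": 0.0013,"sy": -0.0031,"sz": 0.0875,"jaw": 0.5},
    {"sx": 0.0013,"sy": -0.0031,"sz": 0.1125,"jaw": 0.5},
    {"sx": 0.0013,"sy": -0.0031,"sz": 0.1213,"jaw": 0.5},
    {"sx": 0.0013,"sy": -0.0031,"sz": 0.1213,"jaw": 0.5},
  ],
)

```text
time_s: 2.6
position: [0.5114, 0.2375, 0.1819]
tcp_rot: [[0.999, -0.033, -0.002], [-0.033, -0.999, -0.002], [-0.002, 0.003, -1.0]]
force: [-0.5, -0.7, 0.1]
opening: 0.502
grasp_force: 0.0
```

```bash
python3 - <<'E'
from h import *
from rig import bot
ims=[]
for n,b in(("side",(230,120,430,320)),("top",(120,160,260,300))):
    c=bot.capture(n);x0,y0,x1,y1=b;ims.append(cv2.resize(c["color"][y0:y1,x0:x1,::-1],(400,400),interpolation=2))
cv2.imwrite("pics/g1.png",np.hstack(ims))
s=bot.read_state();print(s["position"],s["force"],rows(s,W(-.066,0,.182)))
E
```

```text
[0.51286366 0.23839048 0.18361061] [0.07089666 0.26740935 0.15969451] (array([-0.0018,  0.0004,  0.0016]), array([ 0.07, -0.12, -0.03]))
```

View pics/g1.png

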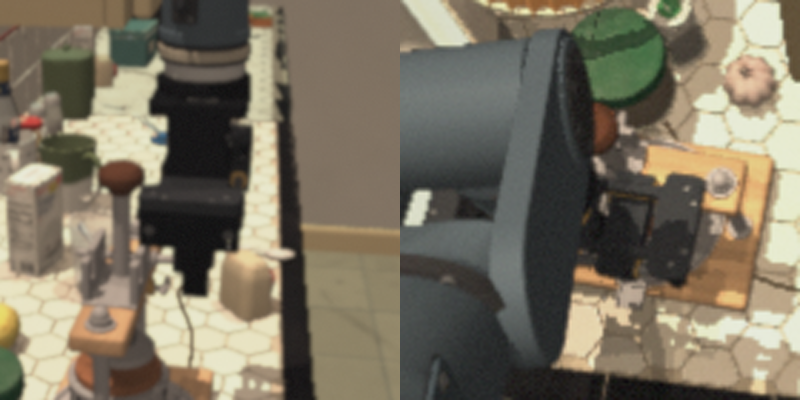

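Side view: the fingers (195,270) straddle the grip, and the gripper body sits just in front of the knob (120,175) without touching it. Closing.

Call:
steer_hand(
  moves=[
    {"jaw": 0},
    {"jaw": 0},
    {"jaw": 0},
    {"jaw": 0},
    {"jaw": 0},
    {"jaw": 0},
    {"jaw": 0},
  ],
)

```text
time_s: 3.4
position: [0.5121, 0.2389, 0.1827]
tcp_rot: [[1.0, -0.031, 0.0], [-0.031, -1.0, -0.002], [0.001, 0.002, -1.0]]
force: [-0.4, 0.1, 1.8]
opening: 0.112
grasp_force: 30.0
```

To row units: -0.025 m / 0.8 = -0.0313, -0.015 m / 0.8 = -0.0188.

Call:
steer_hand(
  moves=[
    {"sx": -0.0063,"jaw": 0},
    {"sx": -0.0188,"jaw": 0},
    {"sx": -0.0313,"jaw": 0},
    {"sx": -0.0313,"jaw": 0},
  ],
)

```text
time_s: 3.8
position: [0.4844, 0.2397, 0.1824]
tcp_rot: [[1.0, -0.03, -0.003], [-0.03, -1.0, -0.002], [-0.003, 0.002, -1.0]]
force: [-1.8, -0.5, 2.3]
opening: 0.109
grasp_force: 30.0
```

To row units: -0.053 m / 0.8 = -0.0663, -0.05 m / 0.8 = -0.0625.

Call:
steer_hand(
  moves=[
    {"sx": -0.0125,"jaw": 0},
    {"sx": -0.0313,"jaw": 0},
    {"sx": -0.05,"jaw": 0},
    {"sx": -0.0625,"jaw": 0},
    {"sx": -0.0663,"jaw": 0},
    {"sx": -0.0663,"jaw": 0},
    {"sx": -0.0663,"sz": -0.025,"jaw": 0},
    {"sx": -0.0663,"sz": -0.05,"jaw": 0},
    {"sx": -0.0663,"sz": -0.0563,"jaw": 0},
    {"sx": -0.0663,"sz": -0.0563,"jaw": 0},
  ],
)

```text
time_s: 4.8
position: [0.4352, 0.2416, 0.2282]
tcp_rot: [[1.0, -0.031, 0.003], [-0.031, -1.0, -0.001], [0.003, 0.001, -1.0]]
force: [-0.0, 0.3, -0.3]
opening: 0.11
grasp_force: 30.0
```

```bash
python3 - <<'E'
from h import *
from rig import bot
ims=[]
for n,b in(("side",(230,120,430,320)),("top",(120,160,260,300))):
    c=bot.capture(n);x0,y0,x1,y1=b;ims.append(cv2.resize(c["color"][y0:y1,x0:x1,::-1],(400,400),interpolation=2))
cv2.imwrite("pics/g2.png",np.hstack(ims))
s=bot.read_state();print(s["time_s"],s["position"],s["force"],rows(s,W(-.146,.036,.227)))
E
```

```text
4.9 [0.43385077 0.24129962 0.22683741] [-0.31929119  0.62447693 -0.20984534] (array([-0.0027, -0.0352, -0.0002]), array([0.11, 0.04, 0.03]))
```

View pics/g2.png

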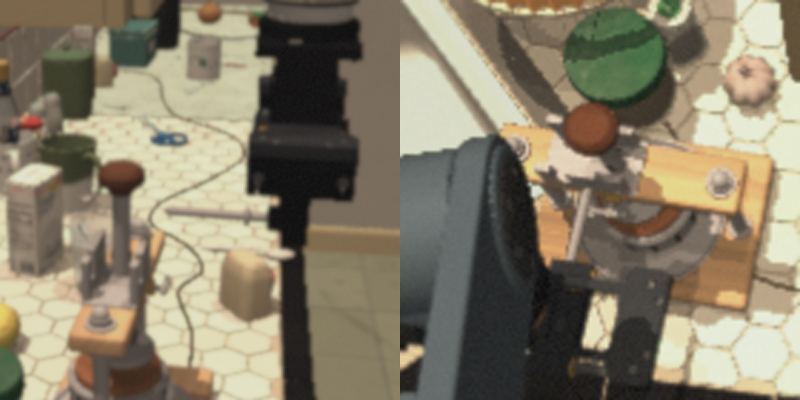

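Pin is out, level, and held. Side tip is at ≈(314,225). I'll shift left by 36 mm and forward over the notches.

To row units: 0.075 m / 0.8 = 0.0938, 0.045 m / 0.8 = 0.0563.

Call:
steer_hand(
  moves=[
    {"sy": -0.025,"jaw": 0},
    {"sy": -0.045,"jaw": 0},
    {"sx": 0.025,"sy": -0.045,"jaw": 0},
    {"sx": 0.0563,"sy": -0.045,"jaw": 0},
    {"sx": 0.0813,"sy": -0.045,"jaw": 0},
    {"sx": 0.0938,"sy": -0.045,"jaw": 0},
    {"sx": 0.0938,"sy": -0.045,"jaw": 0},
    {"sx": 0.0938,"sy": -0.045,"jaw": 0},
    {"sx": 0.0938,"sy": -0.045,"sz": 0.0188,"jaw": 0},
    {"sx": 0.0938,"sy": -0.045,"sz": 0.0225,"jaw": 0},
    {"sx": 0.0938,"sy": -0.045,"sz": 0.0225,"jaw": 0},
  ],
)

```text
time_s: 6.0
position: [0.5086, 0.275, 0.2089]
tcp_rot: [[1.0, -0.03, -0.002], [-0.03, -1.0, -0.002], [-0.002, 0.002, -1.0]]
force: [-1.0, 0.1, -0.1]
opening: 0.114
grasp_force: 30.0
```

```bash
python3 - <<'E'
from h import *
from rig import bot
ims=[]
for n,b in(("side",(260,200,360,300)),("top",(140,180,220,260))):
    c=bot.capture(n);x0,y0,x1,y1=b;ims.append(cv2.resize(c["color"][y0:y1,x0:x1,::-1],(400,400),interpolation=2))
cv2.imwrite("pics/g3.png",np.hstack(ims))
p=[bot.read_state()];s=p[0];print(s["time_s"],s["position"],s["force"],rows(s,W(-.069,.036,.210)))
E
```

```text
6.1 [0.50981422 0.27526505 0.20983161] [-0.43130298  0.7082385  -0.68805109] (array([-0.0006,  0.0011, -0.0002]), array([ 0.09, -0.02,  0.06]))
```

View pics/g3.png

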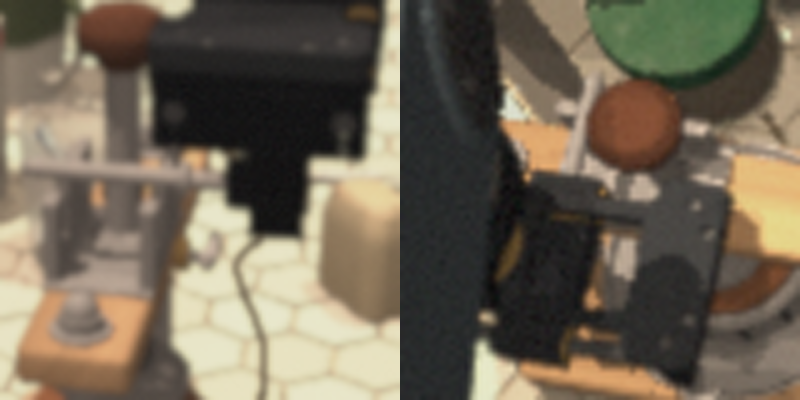

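The pin lies level just above both ears: side tip (265,241), collar about (313,245). Lowering in steps.

Call:
steer_hand(
  moves=[
    {"sz": 0.01,"jaw": 0},
    {"sz": 0.0175,"jaw": 0},
    {"sz": 0.0175,"jaw": 0},
  ],
)

```text
time_s: 6.4
position: [0.5093, 0.2748, 0.1944]
tcp_rot: [[1.0, -0.031, -0.002], [-0.031, -1.0, -0.002], [-0.002, 0.002, -1.0]]
force: [-0.4, 0.3, -0.5]
opening: 0.114
grasp_force: 30.0
```

Call:
steer_hand(
  moves=[
    {"sz": 0.0075,"jaw": 0},
    {"sz": 0.0125,"jaw": 0},
    {"sz": 0.0125,"jaw": 0},
  ],
)

```text
time_s: 6.7
position: [0.5096, 0.2749, 0.1846]
tcp_rot: [[1.0, -0.031, -0.001], [-0.031, -1.0, -0.002], [-0.001, 0.002, -1.0]]
force: [0.1, 0.5, 0.4]
opening: 0.111
grasp_force: 30.0
```

Call:
steer_hand(
  moves=[
    {"sz": 0.0025,"jaw": 0},
    {"sz": 0.0025,"jaw": 0},
  ],
)

```text
time_s: 6.9
position: [0.5101, 0.275, 0.1833]
tcp_rot: [[1.0, -0.031, 0.0], [-0.031, -1.0, -0.002], [0.0, 0.002, -1.0]]
force: [0.7, 0.5, -0.2]
opening: 0.113
grasp_force: 30.0
```

To row units: 0.0015 m / 0.8 = 0.0019.

Call:
steer_hand(
  moves=[
    {"sz": 0.0019,"jaw": 0},
    {"sz": 0.0019,"jaw": 0},
  ],
)

```text
time_s: 7.1
position: [0.5101, 0.2751, 0.1819]
tcp_rot: [[1.0, -0.031, 0.0], [-0.031, -1.0, -0.002], [0.0, 0.002, -1.0]]
force: [-0.3, 0.6, -0.0]
opening: 0.11
grasp_force: 30.0
```

Call:
steer_hand(
  moves=[
    {"sz": 0.0013,"jaw": 0},
    {"sz": 0.0013,"jaw": 0},
  ],
)

```text
time_s: 7.3
position: [0.5103, 0.2751, 0.1814]
tcp_rot: [[1.0, -0.031, 0.001], [-0.031, -1.0, -0.002], [0.001, 0.001, -1.0]]
force: [-1.1, -0.3, 2.6]
opening: 0.111
grasp_force: 30.0
```

To row units: -0.14 m / 0.8 = -0.175, -0.1 m / 0.8 = -0.125.

Call:
steer_hand(
  moves=[
    {"jaw": 0.25},
    {"jaw": 0.4},
    {"jaw": 0.5},
    {"jaw": 0.5},
    {"sz": -0.0125,"jaw": 0.5},
    {"sz": -0.0375,"jaw": 0.5},
    {"sz": -0.075,"jaw": 0.5},
    {"sx": -0.025,"sz": -0.125,"jaw": 0.5},
    {"sx": -0.05,"sz": -0.175,"jaw": 0.5},
    {"sx": -0.05,"sz": -0.175,"jaw": 0},
  ],
)

```text
time_s: 8.3
position: [0.4711, 0.2779, 0.3279]
tcp_rot: [[0.999, -0.029, 0.012], [-0.029, -1.0, 0.003], [0.011, -0.003, -1.0]]
force: [1.7, -0.1, 0.9]
opening: 0.465
grasp_force: 0.0
```

```bash
python3 - <<'E'
from h import *
from rig import bot
ims=[]
for n,b in(("side",(260,200,360,300)),("top",(140,180,220,260))):
    c=bot.capture(n);x0,y0,x1,y1=b;ims.append(cv2.resize(c["color"][y0:y1,x0:x1,::-1],(400,400),interpolation=2))
cv2.imwrite("pics/g4.png",np.hstack(ims))
s=bot.read_state();print(s["time_s"],s["position"],s["force"],rows(s,W(0,0,.310)))
E
```

```text
8.4 [0.47034592 0.27680851 0.32282474] [ 0.39584842 -0.61483536 -0.17951129] (array([0.1078, 0.0376, 0.0133]), array([ 0.02, -0.23,  0.07]))
```

View pics/g4.png

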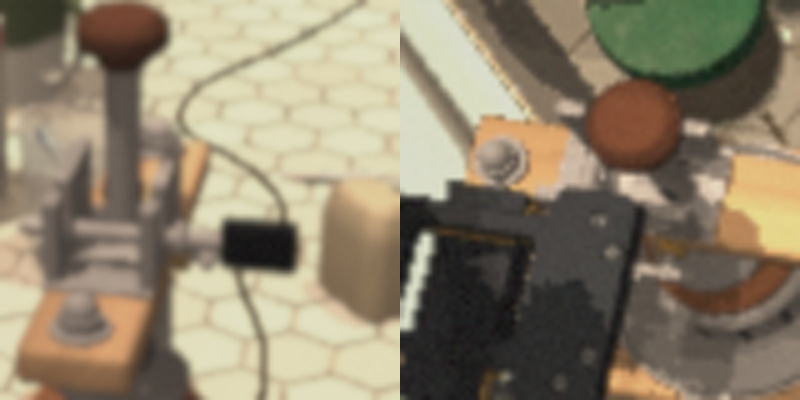

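The pin lies level across both ears: side tip (265,257), grip (325,261). Next I shut the fingers and go over the knob.

To row units: 0.107 m / 0.8 = 0.1338, 0.038 m / 0.8 = 0.0475.

Call:
steer_hand(
  moves=[
    {"sx": 0.025,"sy": 0.0125,"jaw": 0},
    {"sx": 0.0625,"sy": 0.025,"jaw": 0},
    {"sx": 0.1,"sy": 0.0375,"jaw": 0},
    {"sx": 0.1338,"sy": 0.0475,"jaw": 0},
    {"sx": 0.1338,"sy": 0.0475,"jaw": 0},
    {"sx": 0.1338,"sy": 0.0475,"sz": 0.0125,"jaw": 0},
    {"sx": 0.1338,"sy": 0.0475,"sz": 0.0175,"jaw": 0},
    {"sx": 0.1338,"sy": 0.0475,"sz": 0.0175,"jaw": 0},
    {"sx": 0.1338,"sy": 0.0475,"sz": 0.0175,"jaw": 0},
  ],
)

```text
time_s: 9.3
position: [0.5751, 0.2356, 0.3068]
tcp_rot: [[1.0, -0.03, -0.001], [-0.03, -1.0, -0.002], [-0.001, 0.002, -1.0]]
force: [0.7, -0.5, 0.6]
opening: 0.002
grasp_force: 0.0
```

```bash
python3 - <<'E'
from h import *
from rig import bot
s=bot.read_state();print(s["time_s"],s["position"],s["force"],s["opening"],rows(s,W(0,0,.284)))
E
```

```text
9.3 [0.57511456 0.23556971 0.30677129] [ 0.74550171 -0.45374456  0.61008481] 0.0022510000119370377 (array([ 0.0019, -0.0005,  0.0228]), array([0.11, 0.03, 0.09]))
```

To row units: 0.018 m / 0.8 = 0.0225, 0.014 m / 0.8 = 0.0175.

Call:
steer_hand(
  moves=[
    {"sx": 0.0025,"sz": 0.01,"jaw": 0},
    {"sx": 0.0025,"sz": 0.0175,"jaw": 0},
    {"sx": 0.0025,"sz": 0.0225,"jaw": 0},
    {"sx": 0.0025,"sz": 0.0225,"jaw": 0},
  ],
)

```text
time_s: 9.7
position: [0.5773, 0.2351, 0.2881]
tcp_rot: [[1.0, -0.031, -0.002], [-0.031, -1.0, -0.002], [-0.002, 0.002, -1.0]]
force: [0.3, 0.3, 0.6]
opening: 0.003
grasp_force: 0.0
```

Call:
steer_hand(
  moves=[
    {"sz": 0.0025,"jaw": 0},
    {"sz": 0.005,"jaw": 0},
    {"sz": 0.0075,"jaw": 0},
    {"sz": 0.0075,"jaw": 0},
  ],
)

```text
time_s: 10.1
position: [0.5779, 0.2351, 0.2829]
tcp_rot: [[1.0, -0.031, 0.0], [-0.031, -1.0, -0.002], [0.0, 0.002, -1.0]]
force: [0.3, -1.1, 0.4]
opening: 0.006
grasp_force: 0.0
```

Call:
steer_hand(
  moves=[
    {"sz": 0.0025,"jaw": 0},
    {"sz": 0.005,"jaw": 0},
    {"sz": 0.0075,"jaw": 0},
    {"sz": 0.0075,"jaw": 0},
  ],
)

```text
time_s: 10.5
position: [0.5779, 0.2351, 0.2767]
tcp_rot: [[1.0, -0.031, -0.0], [-0.031, -1.0, -0.002], [0.0, 0.002, -1.0]]
force: [0.7, -0.3, -0.8]
opening: 0.005
grasp_force: 0.0
```

To row units: 0.006 m / 0.8 = 0.0075, 0.004 m / 0.8 = 0.005.

Call:
steer_hand(
  moves=[
    {"sz": 0.0025,"jaw": 0},
    {"sz": 0.005,"jaw": 0},
    {"sz": 0.0075,"jaw": 0},
    {"sz": 0.0075,"jaw": 0},
  ],
)

```text
time_s: 10.9
position: [0.5778, 0.2351, 0.2706]
tcp_rot: [[1.0, -0.031, -0.0], [-0.031, -1.0, -0.002], [-0.0, 0.002, -1.0]]
force: [0.2, 0.1, -0.1]
opening: 0.006
grasp_force: 0.0
```

```bash
python3 - <<'E'
from h import *
from rig import bot
import pickle
c=bot.capture("side");k,s,_=blob(c,(275,195,310,240),red);print(k,s)
d=pickle.load(open("c0.pkl","rb"))["side"]
print(blob(d,(275,195,310,240),red)[1])
print([(z,proj(c,W(0,0,z))[0]) for z in (.284,.270,.259)])
cv2.imwrite("pics/g5.png",cv2.resize(c["color"][180:340,230:390,::-1],(480,480),interpolation=2))
E
```

```text
[288.41176471 215.41176471] [287 213   4   6  17]
[279 201  22  11 177]
[(0.284, array([290.20533724, 202.18326364])), (0.27, array([290.25851303, 210.10892478])), (0.259, array([290.29970443, 216.26006436]))]
```

View pics/g5.png

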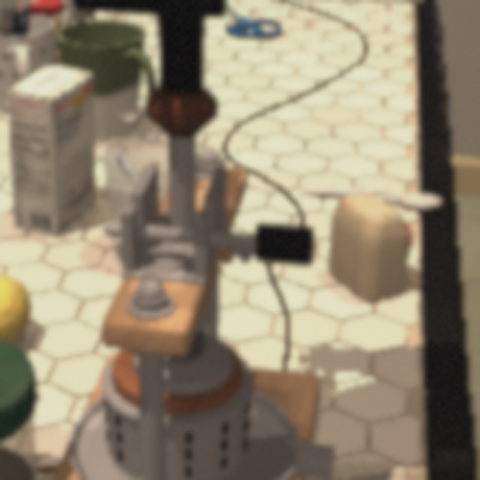

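Knob pushed to (291,215), about 13 mm down, and the pin is still in place. I continue gently on force.

To row units: 0.004 m / 0.8 = 0.005, 0.003 m / 0.8 = 0.0038.

Call:
steer_hand(
  moves=[
    {"sz": 0.0013,"jaw": 0},
    {"sz": 0.0025,"jaw": 0},
    {"sz": 0.0038,"jaw": 0},
    {"sz": 0.005,"jaw": 0},
    {"sz": 0.005,"jaw": 0},
    {"sz": 0.005,"jaw": 0},
  ],
)

```text
time_s: 11.55
position: [0.5779, 0.2351, 0.2674]
tcp_rot: [[1.0, -0.031, 0.001], [-0.031, -1.0, -0.002], [0.001, 0.002, -1.0]]
force: [-1.1, 0.0, 4.5]
opening: 0.006
grasp_force: 2.1
```

Call:
steer_hand(
  moves=[
    {"sz": 0.0013,"jaw": 0},
    {"sz": 0.0025,"jaw": 0},
    {"sz": 0.0038,"jaw": 0},
    {"sz": 0.0038,"jaw": 0},
    {"sz": 0.0038,"jaw": 0},
  ],
)

```text
time_s: 12.05
position: [0.578, 0.2351, 0.2646]
tcp_rot: [[1.0, -0.031, 0.001], [-0.031, -1.0, -0.002], [0.001, 0.002, -1.0]]
force: [-1.5, -0.2, 5.5]
opening: 0.008
grasp_force: 2.9
```

To row units: 0.005 m / 0.8 = 0.0063, 0.004 m / 0.8 = 0.005.

Call:
steer_hand(
  moves=[
    {"sz": 0.0013,"jaw": 0},
    {"sz": 0.0025,"jaw": 0},
    {"sz": 0.0038,"jaw": 0},
    {"sz": 0.005,"jaw": 0},
    {"sz": 0.0063,"jaw": 0},
    {"sz": 0.0063,"jaw": 0},
    {"sz": 0.0063,"jaw": 0},
  ],
)

```text
time_s: 12.75
position: [0.578, 0.2352, 0.2606]
tcp_rot: [[1.0, -0.031, 0.001], [-0.031, -1.0, -0.002], [0.001, 0.001, -1.0]]
force: [-3.2, -0.5, 10.1]
opening: 0.007
grasp_force: 4.8
```

Call:
steer_hand(
  moves=[
    {"jaw": 0},
    {"jaw": 0},
  ],
)

```text
time_s: 12.95
position: [0.578, 0.2351, 0.2606]
tcp_rot: [[1.0, -0.031, 0.001], [-0.031, -1.0, -0.002], [0.001, 0.002, -1.0]]
force: [-4.0, -1.5, 9.9]
opening: 0.002
grasp_force: 4.8
```

To row units: 0.003 m / 0.8 = 0.0038, 0.002 m / 0.8 = 0.0025.

Call:
steer_hand(
  moves=[
    {"sz": 0.0013,"jaw": 0},
    {"sz": 0.0025,"jaw": 0},
    {"sz": 0.0038,"jaw": 0},
    {"sz": 0.0038,"jaw": 0},
    {"sz": 0.0038,"jaw": 0},
    {"sz": 0.0038,"jaw": 0},
  ],
)

```text
time_s: 13.55
position: [0.578, 0.2352, 0.2582]
tcp_rot: [[1.0, -0.031, 0.002], [-0.031, -1.0, -0.002], [0.002, 0.001, -1.0]]
force: [-3.5, -0.6, 12.4]
opening: 0.007
grasp_force: 6.0
```

```bash
python3 - <<'E'
from h import *
from rig import bot
f=[]
for n in("side","top","side","side"):
    c=bot.capture(n);s=bot.read_state();f.append(np.r_[s["force"],s["position"]])
    if n=="top":t=c
    else:q=c
print(np.round(f,4),np.mean(f,0).round(4),s["time_s"])
ims=[cv2.resize(i,(400,400),interpolation=2) for i in(q["color"][180:340,230:390,::-1],t["color"][160:300,120:260,::-1])]
cv2.imwrite("pics/g6.png",np.hstack(ims))
E
```

```text
[[-4.0042 -1.5521 11.5818  0.578   0.2351  0.2582]
 [-5.3359 -0.9472 10.8344  0.578   0.2352  0.2582]
 [-4.6531 -0.5661 12.668   0.578   0.2351  0.2582]
 [-4.0224 -1.621  12.041   0.578   0.2351  0.2582]] [-4.5039 -1.1716 11.7813  0.578   0.2351  0.2582] 13.75
```

View pics/g6.png

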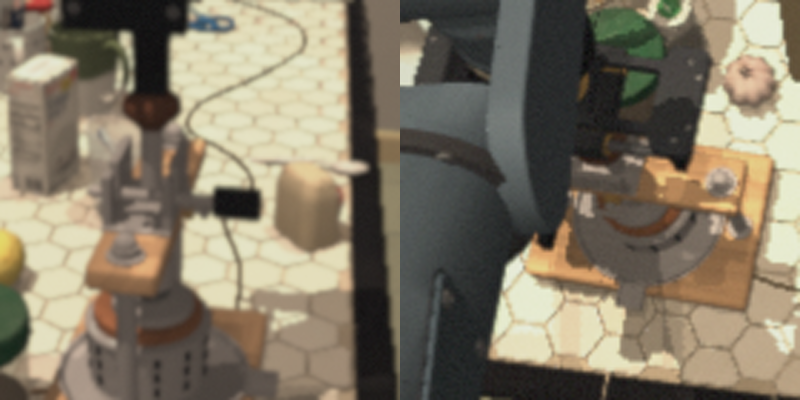

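Rod travel is about 25 mm, the push is a steady ~12 N, and the pin is still in its notches.

```bash
python3 -c "
from rig import bot
print(bot.hand_in())"
```

```text
the job is handed in; nothing more can be done
None
```

The job is handed in: the pin lies released across both notches, and the plunger is held down about 25 mm onto the mould at roughly 12 N (highest reading 12.7 N), ready for you to tighten the wing screw; nothing else appeared disturbed in the pictures.

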